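# Balance the half-loaded centrifuge rotor

## Task

The centrifuge rotor is half loaded: three of its six wells hold capped tubes of three different kinds, and it must be balanced before it can spin. Find the twin of each loaded tube among those standing on the bench and stand it, upright and down on the floor of its well, in the well straight across the hub from its twin. Leave the loaded tubes in their wells and the two odd tubes that match none of them standing where they are, and keep the tubes upright all the way.

Things in the scene. Friction and masses are not known exactly. Their poses are not given: they have to be found in the camera images.
- rotor: aluminium rotor, round, 176 mm across, 55 mm high, fixed. Origin on its axis at bench level, z up. Six upright wells on a circle of 62 mm radius at 0, 60, .. 300 deg from its x axis: 34 mm wide, mouth flared to 44 mm over the top 5 mm, flat black floor 19 mm above the origin (36 mm deep). Hub boss 42 mm wide, 4 mm above the top. Three neighbouring wells start filled, three empty
- loaded_tall: the tall screw-capped tube: 28 mm body, 105 mm high overall, capped by a wide flat ribbed screw cap 34 mm across and 16 mm high (the top 16 mm). It stands loose in one of the wells of the rotor. Origin: centre of its underside, z up along the tube. Slate blue-grey cap, pale body with a paper sleeve.
- loaded_spout: the spout tube: 28 mm body to 56 mm, shoulder to 62 mm, then a slim dropper cap 20 mm across from 62 to 80 mm with a small cone on top, 86 mm high overall. It stands loose in one of the wells of the rotor. Origin: centre of its underside, z up along the tube. Slate blue-grey cap, pale body with a paper sleeve.
- loaded_dome: the short domed tube: 28 mm body, domed smooth cap 30 mm across from 46 mm up (straight to 59 mm, then rounded), 66 mm high overall. It stands loose in one of the wells of the rotor. Origin: centre of its underside, z up along the tube. Slate blue-grey cap, pale body with a paper sleeve.
- tube_tall: the other tube of this kind, standing loose on the bench: tall screw-capped tube: 28 mm body, 105 mm high overall, capped by a wide flat ribbed screw cap 34 mm across and 16 mm high (the top 16 mm). Origin: centre of its underside, z up along the tube. Slate blue-grey cap, pale body with a paper sleeve.
- tube_spout: the other tube of this kind, standing loose on the bench: spout tube: 28 mm body to 56 mm, shoulder to 62 mm, then a slim dropper cap 20 mm across from 62 to 80 mm with a small cone on top, 86 mm high overall. Origin: centre of its underside, z up along the tube. Slate blue-grey cap, pale body with a paper sleeve.
- tube_dome: the other tube of this kind, standing loose on the bench: short domed tube: 28 mm body, domed smooth cap 30 mm across from 46 mm up (straight to 59 mm, then rounded), 66 mm high overall. Origin: centre of its underside, z up along the tube. Slate blue-grey cap, pale body with a paper sleeve.
- odd_tube: an odd tube with no twin, standing loose on the bench: 28 mm body and the same wide flat ribbed cap (34 mm) as the tall tube, but only 80 mm high. Origin: centre of its underside.
- odd_vial: a small clear glass vial with white screw cap, no twin, 24 mm across, 52 mm high, standing loose on the bench. Origin: centre of its underside.
- glass_wall (a point): foot of the front edge of the bench's glass side wall, left of the rotor, at bench level: the wall, 6 mm thick and 650 mm high, runs from here straight back (+x) for 540 mm. The next bench's wall stands parallel 148 mm farther left. Pass in front of both. The bench top begins 17 mm nearer the robot than this point

How it is judged:
At the end, for the whole second after the job is handed in: Each bench tube stands on the floor of the well opposite its twin (underside within 5 mm of the floor, axis within 6 mm of the circle of wells, over 115 mm from the twin, tilt under 7 deg); loaded tubes moved under 15 mm, odd tube and vial upright and moved under 30 mm; all released and at rest (z of tube_tall in the frame of rotor between 0.015 and 0.024 m and horizontal distance between tube_tall and rotor between 0.056 and 0.068 m and angle between each of tube_tall, loaded_tall, tube_spout, loaded_spout, tube_dome, loaded_dome's own z axis and vertical below 0.12 rad and linear speed of each of tube_tall, loaded_tall, tube_spout, loaded_spout, tube_dome, loaded_dome below 0.02 m/s and z of loaded_tall in the frame of rotor between 0.015 and 0.024 m and horizontal distance between loaded_tall and rotor between 0.056 and 0.068 m and horizontal distance between tube_tall and loaded_tall above 0.1155 m and distance of each of loaded_tall, loaded_spout, loaded_dome from where it was at the start of the episode below 0.015 m and z of tube_spout in the frame of rotor between 0.015 and 0.024 m and horizontal distance between tube_spout and rotor between 0.056 and 0.068 m and z of loaded_spout in the frame of rotor between 0.015 and 0.024 m and horizontal distance between loaded_spout and rotor between 0.056 and 0.068 m and horizontal distance between tube_spout and loaded_spout above 0.1155 m and z of tube_dome in the frame of rotor between 0.015 and 0.024 m and horizontal distance between tube_dome and rotor between 0.056 and 0.068 m and z of loaded_dome in the frame of rotor between 0.015 and 0.024 m and horizontal distance between loaded_dome and rotor between 0.056 and 0.068 m and horizontal distance between tube_dome and loaded_dome above 0.1155 m and distance of each of odd_tube, odd_vial from where it was at the start of the episode below 0.03 m and angle between each of odd_tube, odd_vial's own z axis and vertical below 0.2 rad); the robot touches nothing.
It fails at once if a loaded tube is pulled out of or moved from its well (distance of any of loaded_tall, loaded_spout, loaded_dome from where it was at the start of the episode above 0.02 m).
It fails at once if a tube is tipped or laid over (angle between any of tube_tall, tube_spout, tube_dome's own z axis and vertical above 0.7 rad).
It fails at once if the odd tube or the vial is carried off or knocked over (distance of any of odd_tube, odd_vial from where it was at the start of the episode above 0.04 m or angle between any of odd_tube, odd_vial's own z axis and vertical above 0.7 rad).
It also fails if it takes over 90 s, if anything falls off the work surface, if the arm or the gripper's body presses on something with over 40 N, if the wrist force passes 120 N, or if a joint passes its speed limit or range.

## Robot

A 6-joint arm with a two-finger parallel gripper is mounted at the origin on a cart in front of the work surface, level with it; the furniture and walls round the work are solid. World frame = base frame: x ahead of the robot, y to its left, z up, the work surface at z = 0. Lengths are in m, angles in rad, forces in N, time in s.
With the tool pointing down it reaches from about 0.3 to 0.775 m from the base axis. Payload 14.6 kg.
Tool frame: the origin (TCP) lies between the finger pads; the fingertips stand ctrl.tip_extent ahead of it and the grasp point (between the pads) lies 3 mm ahead of it (ctrl.tip_extent is the distance from the TCP to the fingertips, in m); z points along the fingers, y is the line along which they close (so a half turn about z gives the same grasp; the last joint's range is limited). The gripper opens to 94 mm and grips with 3 to 60 N. Pads are 16 mm wide; open, the fingers measure 119 mm over their backs; the gripper's body (75 mm by 177 mm) begins 78 mm behind the grasp point.
Start: joints at [-1.41, 0.3, 1.521, -0, 1.321, -0.067], TCP at [0.124, -0.536, 0.227] pointing down, gripper open.
Joint ranges: [-3.03, 3.03], [-0.79, 2.21], [0.23, 2.52], [-1.04, 4.18], [0, 3.07], [-2.55, 2.55]. Speed limits (rad/s): [2.22, 2.22, 2.57, 3.14, 3.14, 3.14].

## Interface

Orientations are given as [roll, pitch, yaw] about the fixed x, y, z axes, in that order (R = Rz(yaw) Ry(pitch) Rx(roll)).
In Python, from station import ctrl, camrig, job, telemetry gives the robot as it stands (ctrl), with the cameras (camrig), the job (job) and the readings (telemetry).
- The arm moves only by the tool shift_gripper, called after ">>>" as name([rows], argument=value, ...), one row to a line, values as JSON. Schema: {"type":"object","properties":{"segments":{"type":"array","items":{"type":"array","prefixItems":[{"type":"array","items":{"type":"number"},"minItems":3,"maxItems":3},{"type":"array","items":{"type":"number"},"minItems":3,"maxItems":3}],"minItems":2,"maxItems":2},"minItems":1,"maxItems":10},"jaw":{"type":"number"},"force":{"type":"number"},"only":{"type":"string"},"quiet":{"type":"boolean"},"lines":{"type":"string"}},"required":["segments"],"additionalProperties":false}. segments is a list of rows, 1 to 10 of them, each written [[dx, dy, dz], [rx, ry, rz]]: dx, dy, dz in shares of the most that a row can go, 1 being 50 mm, then a rotation vector rx, ry, rz in shares of pi/2 rad (1.0 is pi/2 rad); each row shifts and turns the commanded pose from where the row before left it, along the tool's axes as they then stand; what a row does not reach is not made up. A row lasts 1/10 s, in which the tool goes at most 0.05 m and 0.15 rad, less where a joint would pass 70% of its speed; a pose out of reach is approached as far as the arm can. jaw is the finger opening in m, set as the call begins (left out keeps the last). The fingers move at their own pace and stop on an object; force is the grip in N (left out, the last holds). Time passes only in rows, so rows that do not move let the fingers close. The tool returns the time, the measured TCP pose, the force, the opening and the grip force at its end. only (a regular expression) keeps the lines of the reply that match it, lines (a string "A,B") keeps lines A to B, and quiet returns only ok. No shift or turn number may pass 1 either way. Input that does not fit is refused with a message, and nothing moves.
- telemetry.get_obs(): the state, without advancing time (a new reading comes with each control period).
- camrig.camera(name): name is "scene" or "side" or "wrist"; returns a dict with "pixels" (480x640x3 uint8, blue, green, red), "fx", "fy", "cx", "cy" (pixels), "k1" (the pictures are not rectified: a ray, as slopes to the right and down, at radius r is drawn at 1 + k1 r^2 times it, then the intrinsics apply), "extrinsics" (4x4, takes a point from camera to world coordinates). Camera axes: x right, y up, looking along -z (the intrinsics and any distortion apply to the point x, -y, -z); pixel columns grow to the right and rows downward; lengths in m; the calibration is good to about 2 mm. A picture is of the moment at which its call begins. There is no depth.
- job.hand_in(): hands the job in; it is judged then, once.
The state is a dict: "time_s": time; "qpos": joint angles; "joint_vel": joint speeds; "tau": joint torques, N m; "ee_pos": TCP position; "eef_rot": TCP orientation; "force": force on the tool from outside, world axes, zero at the start; "moment": the same for the moment, N m; "grip_width": finger opening in m; "grip_force": force on a finger pad.
Only numpy, scipy, OpenCV 4.12 (cv2) and the standard library are available. Lean on these libraries where they do the work, as an engineer would, in place of code of your own. Each camera call takes 0.05 s, during which the arm holds its last target. There are 200 camera calls.

## Working session

There is one attempt and no reset: what is moved stays moved. The work goes in short steps, Python scripts to look and compute and a tool call to move; the robot and the scene stay as the last step left them, time stands still between calls to the robot, and variables do not carry over. Pictures are saved under pics/ and viewed, at most 14 in all, crops included, and the job is handed in when it is done.

```bash
ls; mkdir -p pics; cat > h.py <<'E'
import numpy as np, cv2, pickle
def save(name,fn):
    from station import ctrl, camrig, job, telemetry
    c=camrig.camera(name); cv2.imwrite(fn,c["pixels"]); pickle.dump(c,open(fn+'.pkl','wb')); return c
def ray(c,u,v):
    a,b=(u-c['cx'])/c['fx'],(v-c['cy'])/c['fy']; x,y=a,b
    for _ in range(30):
        s=1+c['k1']*(x*x+y*y); x,y=a/s,b/s
    E=np.array(c['extrinsics']); d=E[:3,:3]@np.array([x,-y,-1]); return E[:3,3],d
def onz(c,u,v,z):
    o,d=ray(c,u,v); return o+d*(z-o[2])/d[2]
def proj(c,p):
    E=np.array(c['extrinsics']); q=E[:3,:3].T@(np.array(p)-E[:3,3]); x,y=q[0]/-q[2],-q[1]/-q[2]
    s=1+c['k1']*(x*x+y*y); return c['cx']+c['fx']*x*s,c['cy']+c['fy']*y*s
E
python3 - <<'E'
from h import *
from station import ctrl, camrig, job, telemetry
for n in("scene","side","wrist"):
    c=save(n,f"pics/{n}0.png"); print(n,c['fx'],c['k1'],np.round(c['extrinsics'],3).tolist())
print(ctrl.tip_extent,telemetry.get_obs())
E
```

```text
pics
station.py
scene 487.6587053678102 0.002341765640700307 [[-0.762, 0.439, -0.475, 0.16], [-0.647, -0.493, 0.581, 0.227], [0.021, 0.751, 0.66, 0.598], [0.0, 0.0, 0.0, 1.0]]
side 587.6432444167195 -0.18276649810552115 [[0.995, -0.079, 0.066, 0.61], [0.102, 0.644, -0.758, -0.918], [0.018, 0.761, 0.649, 0.625], [0.0, 0.0, 0.0, 1.0]]
wrist 373.1152239477961 -0.0029407268457437284 [[0.226, 0.947, 0.229, 0.19], [-0.974, 0.22, 0.051, -0.519], [-0.002, -0.235, 0.972, 0.385], [0.0, 0.0, 0.0, 1.0]]
0.022 {'time_s': 0.15, 'qpos': array([-1.40958626e+00,  3.00347368e-01,  1.52139827e+00,  4.29648987e-06,
        1.32072902e+00, -6.66043414e-02]), 'joint_vel': array([ 0.00120689, -0.00172724, -0.00176014, -0.00094815, -0.00042812,
       -0.00023296]), 'tau': array([ 3.09091847e-04, -5.31961155e+01, -3.52819955e+01,  7.07903272e-02,
        2.35814491e-02, -8.38945630e-05]), 'ee_pos': array([ 0.12418496, -0.53561941,  0.22703154]), 'eef_rot': array([-3.14071288e+00, -6.28546517e-05,  2.27813314e-01]), 'force': array([-0.02488409, -0.48734927,  0.22124668]), 'moment': array([-0.0179022 ,  0.045269  ,  0.00444113]), 'grip_force': 0.0, 'grip_width': 0.09388195827134473}
```

View pics/scene0.png

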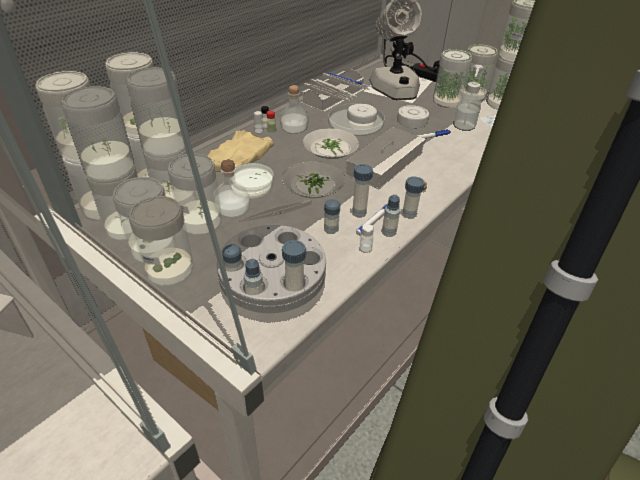

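View pics/side0.png

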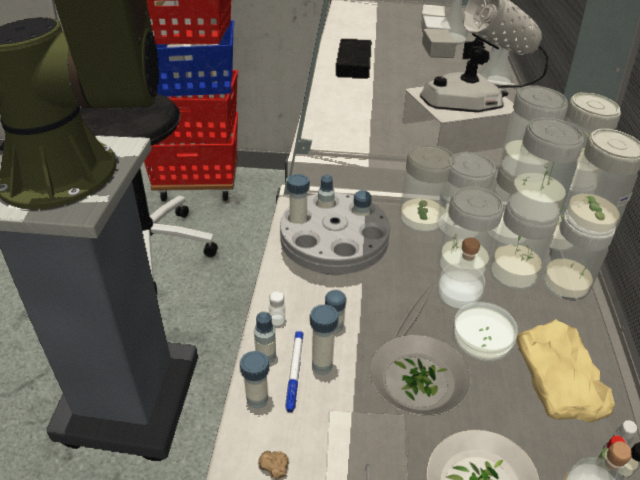

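View pics/wrist0.png

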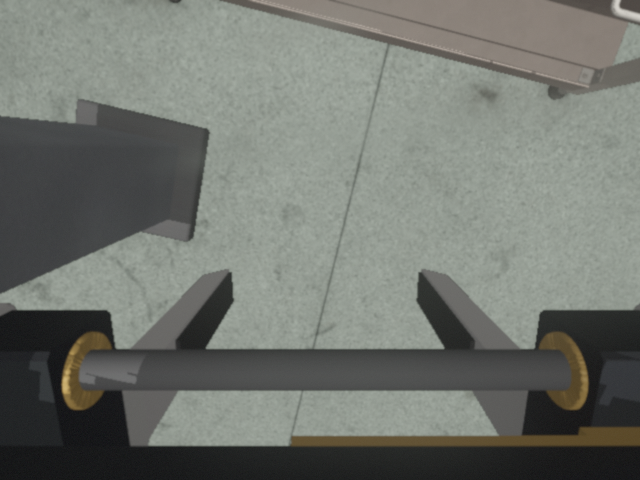

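```bash
python3 - <<'E'
import cv2
a=cv2.imread('pics/side0.png'); 
cv2.imwrite('pics/c1.png',cv2.resize(a[160:280,260:410],None,fx=5,fy=5,interpolation=cv2.INTER_CUBIC))
cv2.imwrite('pics/c2.png',cv2.resize(a[280:420,220:380],None,fx=4.2,fy=4.2,interpolation=cv2.INTER_CUBIC))
b=cv2.imread('pics/scene0.png')
cv2.imwrite('pics/c3.png',cv2.resize(b[155:315,210:440],None,fx=3.4,fy=3.4,interpolation=cv2.INTER_CUBIC))
E
```

```text
(no output)
```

View pics/c1.png

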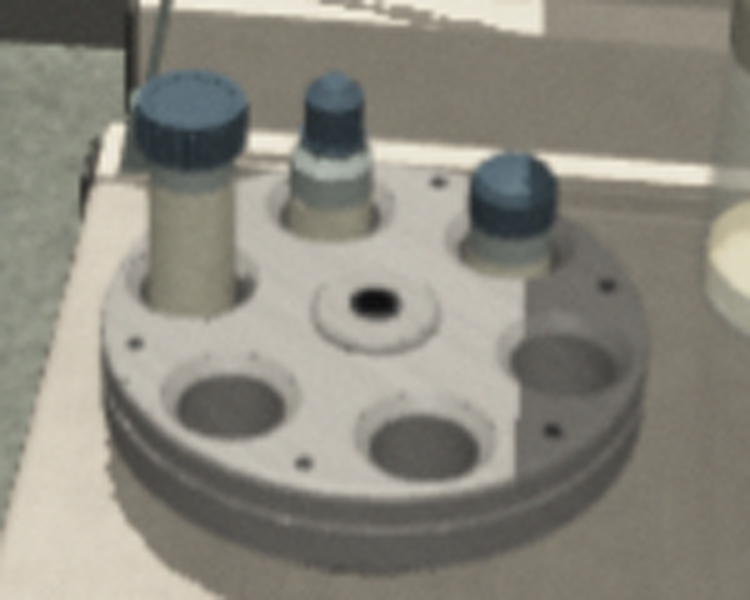

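View pics/c2.png

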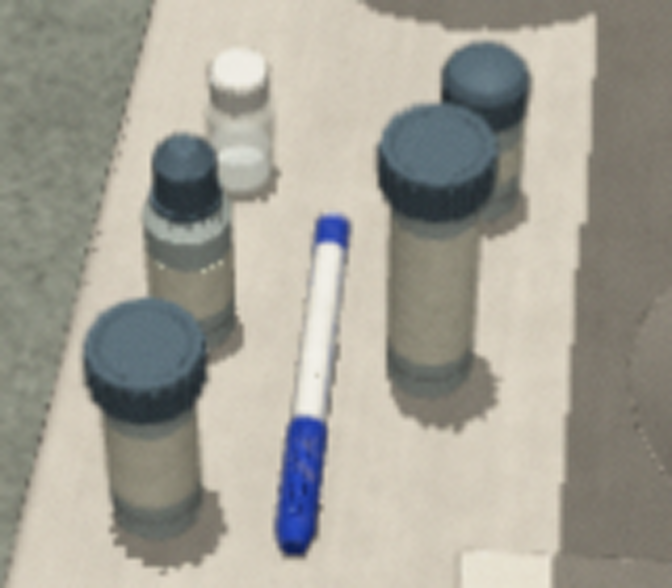

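View pics/c3.png

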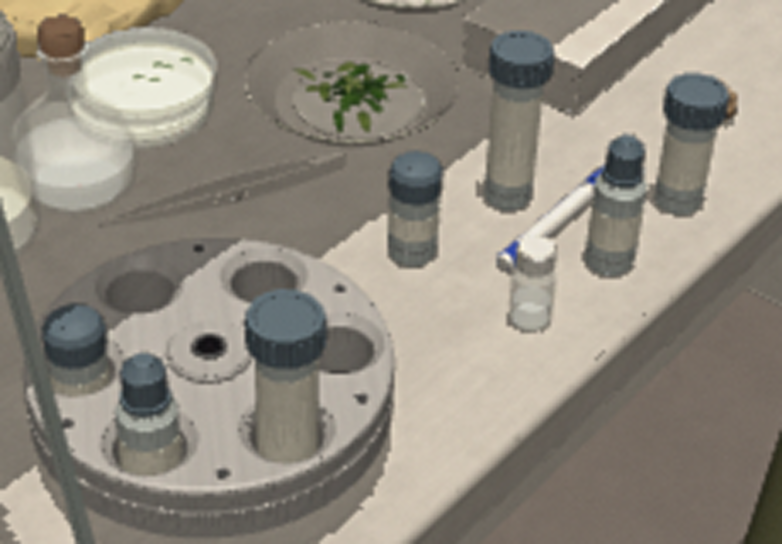

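```bash
cat > m.py <<'E'
from h import *
s=pickle.load(open('pics/side0.png.pkl','rb')); k=pickle.load(open('pics/scene0.png.pkl','rb'))
def f(p,o,sc): return (p[0]+.5)/sc-.5+o[0],(p[1]+.5)/sc-.5+o[1]
C1=lambda p:f(p,(260,160),5);C2=lambda p:f(p,(220,280),4.2);C3=lambda p:f(p,(210,155),3.4)
def show(n,a,b,z):
    print(n,*[np.round(onz(c,*p,z)[:2],4) for c,p in((s,a),(k,b)) if p is not None])
if __name__=='__main__':
    show('hub',C1((376,306)),C3((208,347)),.059)
    for n,a,b in(('wL(dome)',(230,398),(335,345)),('wM(spout)',(425,436),(263,281)),('wR(tall)',(565,353),(140,290))):
        show(n,C1(a),C3(b),.055)
    show('Ltall',C1((192,100)),C3((287,313)),.105)
    show('Lspout',C1((335,80)),C3((144,358)),.086)
    show('Tall',C2((438,150)),C3((522,52)),.105)
    show('Spout',C2((185,140)),C3((627,140)),.085)
    show('Dome',C2((486,68)),C3((417,165)),.064)
    show('odd',C2((147,345)),C3((699,92)),.080)
    show('vial',C2((240,68)),C3((537,247)),.052)
    print('spout base edge',)
    show('Tallbase',C2((430,380)),C3((509,197)),.0)
    show('odd base',C2((155,518)),C3((681,203)),0)
    show('glass',C1((150,165)),None,0)
    print('glass scene',onz(k,250,372,0), onz(k,155,435,0),onz(k,265,380,0))
E
python3 m.py
```

```text
hub [ 0.5752 -0.172 ] [ 0.5773 -0.1712]
wL(dome) [ 0.5339 -0.219 ] [ 0.536  -0.2154]
wM(spout) [ 0.5948 -0.2299] [ 0.5936 -0.2269]
wR(tall) [ 0.6361 -0.1835] [ 0.6344 -0.1814]
Ltall [ 0.5111 -0.1309] [ 0.5309 -0.1762]
Lspout [ 0.5536 -0.0838] [ 0.5727 -0.1271]
Tall [ 0.5795 -0.4236] [ 0.578  -0.4176]
Spout [ 0.5021 -0.4097] [ 0.5038 -0.4126]
Dome [ 0.5892 -0.3464] [ 0.5895 -0.344 ]
odd [ 0.5037 -0.4852] [ 0.5024 -0.4837]
vial [ 0.5081 -0.344 ] [ 0.5086 -0.3433]
spout base edge
Tallbase [ 0.58   -0.4249] [ 0.5811 -0.4242]
odd base [ 0.5021 -0.4879] [ 0.5023 -0.4872]
glass [ 0.481  -0.0178]
glass scene [ 0.47807533 -0.02375975  0.        ] [0.50159225 0.11991357 0.        ] [ 0.45291182 -0.02847001  0.        ]
```

Scene shows the rotor (hub at (271,257)) and the loaded tubes. Side view shows the twins on the bench: tall (324,315), spout (264,315), dome (336,297), odd tube (255,362), vial (277,296). The tall tube goes in the right well at c1 (565,353), the spout in the middle one and the dome in the left one.

Careful with the scale: shifts go in shares of 50 mm and turns go in shares of pi/2 rad. That gives: 0.12 rad is 0.0764.

```bash
cat > d.py <<'E'
import sys,numpy as np
from scipy.spatial.transform import Rotation as Ro
from station import ctrl, camrig, job, telemetry
o=telemetry.get_obs(); R=Ro.from_euler('xyz',o['eef_rot']).as_matrix()
t=np.array([float(a) for a in sys.argv[1:4]]); print('tool delta',np.round(R.T@(t-o['ee_pos']),4),'rpy',np.round(o['eef_rot'],3))
E
```

>>> shift_gripper([
  [[0, 0, 0], [0, 0, 0.0764]],
  [[0, 0, 0], [0, 0, 0.0764]],
  [[0, 0, 0], [0, 0, 0.0764]],
  [[0, 0, 0], [0, 0, 0.0764]],
  [[0, 0, 0], [0, 0, 0.0764]],
  [[0, 0, 0], [0, 0, 0.0764]],
  [[0, 0, 0], [0, 0, 0.0764]],
  [[0, 0, 0], [0, 0, 0.0764]],
  [[0, 0, 0], [0, 0, 0]],
], jaw=0.058, force=20)

```text
time_s: 1.05
ee_pos: [0.1242, -0.5357, 0.2272]
eef_rot: [-3.141, 0.0, -0.734]
force: [-0.3, -0.5, -1.1]
grip_width: 0.0582
grip_force: 0.0
```

```bash
python3 d.py .579 -.422 .2
```

```text
tool delta [ 0.2615 -0.3891  0.0273] rpy [-3.141  0.    -0.734]
```

To row units: -0.039 m is -0.78, 0.026 m is 0.52.

>>> shift_gripper([
  [[0.52, -0.78, 0], [0, 0, 0]],
  [[0.52, -0.78, 0], [0, 0, 0]],
  [[0.52, -0.78, 0], [0, 0, 0]],
  [[0.52, -0.78, 0], [0, 0, 0]],
  [[0.52, -0.78, 0], [0, 0, 0]],
  [[0.52, -0.78, 0], [0, 0, 0]],
  [[0.52, -0.78, 0], [0, 0, 0]],
  [[0.52, -0.78, 0], [0, 0, 0]],
  [[0.52, -0.78, 0], [0, 0, 0]],
  [[0.52, -0.78, 0], [0, 0, 0]],
])

```text
time_s: 2.05
ee_pos: [0.58, -0.4187, 0.2273]
eef_rot: [3.142, 0.0, -0.728]
force: [-0.3, -0.6, -0.1]
grip_width: 0.0577
grip_force: 0.0
```

```bash
python3 d.py .579 -.422 .2
```

```text
tool delta [0.0015 0.0032 0.0273] rpy [ 3.142  0.    -0.728]
```

To row units: 0.03 m is 0.6, 0.02 m is 0.4.

>>> shift_gripper([
  [[0.02, 0.04, 0.6], [0, 0, 0]],
  [[0, 0, 0.4], [0, 0, 0]],
  [[0, 0, 0], [0, 0, 0]],
  [[0, 0, 0], [0, 0, 0]],
])

```text
time_s: 2.45
ee_pos: [0.5776, -0.4219, 0.178]
eef_rot: [-3.142, -0.0, -0.73]
force: [0.6, -0.6, 0.3]
grip_width: 0.0581
grip_force: 0.0
```

```bash
python3 d.py .579 -.422 .068; python3 -c "
from h import *
c=save('wrist','pics/w1.png'); print([np.round(proj(c,p)) for p in ((.579,-.422,.105),(.503,-.411,.086),(.589,-.345,.066))])"
```

```text
tool delta [ 0.0011 -0.0008  0.11  ] rpy [-3.142 -0.    -0.73 ]
[array([325., 254.]), array([383., 331.]), array([242., 295.])]
```

View pics/w1.png

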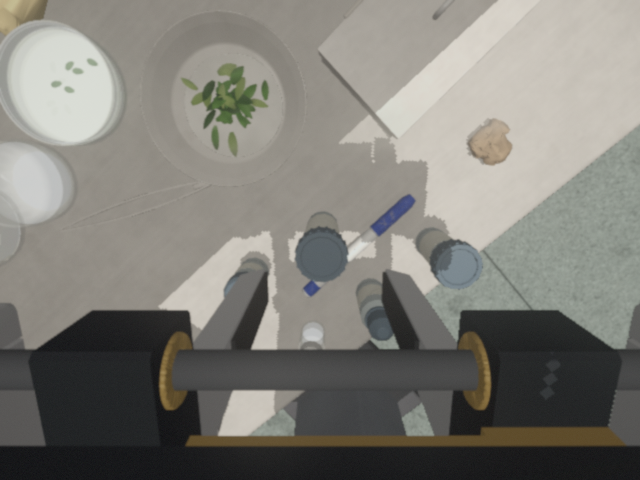

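Wrist picture: the tall cap is centred at (322,254), predicted (325,254), between the fingertips at columns 268 and 383. Descending.

To row units: 0.03 m is 0.6, 0.02 m is 0.4.

>>> shift_gripper([
  [[0.02, -0.02, 0.6], [0, 0, 0]],
  [[0, 0, 0.6], [0, 0, 0]],
  [[0, 0, 0.6], [0, 0, 0]],
  [[0, 0, 0.4], [0, 0, 0]],
  [[0, 0, 0], [0, 0, 0]],
  [[0, 0, 0], [0, 0, 0]],
])

```text
time_s: 3.1
ee_pos: [0.5796, -0.4222, 0.0695]
eef_rot: [-3.141, -0.002, -0.732]
force: [0.8, 0.5, 0.7]
grip_width: 0.0582
grip_force: 0.0
```

>>> shift_gripper([
  [[0, 0, 0], [0, 0, 0]],
  [[0, 0, 0], [0, 0, 0]],
  [[0, 0, 0], [0, 0, 0]],
  [[0, 0, 0], [0, 0, 0]],
  [[0, 0, 0], [0, 0, 0]],
  [[0, 0, 0], [0, 0, 0]],
  [[0, 0, 0], [0, 0, 0]],
], jaw=0.02, force=15)

```text
time_s: 3.8
ee_pos: [0.5794, -0.4218, 0.0682]
eef_rot: [-3.142, -0.001, -0.732]
force: [0.8, 0.5, 6.3]
grip_width: 0.0334
grip_force: 15.0
```

The width reads 33.4 mm, so the pads are only catching the lower cap edge. I'll regrip higher.

To row units: -0.01 m is -0.2.

>>> shift_gripper([
  [[0, 0, 0], [0, 0, 0]],
  [[0, 0, 0], [0, 0, 0]],
  [[0, 0, 0], [0, 0, 0]],
  [[0, 0, 0], [0, 0, 0]],
  [[0, 0, -0.2], [0, 0, 0]],
  [[0, 0, -0.2], [0, 0, 0]],
  [[0, 0, 0], [0, 0, 0]],
], jaw=0.058)

```text
time_s: 4.5
ee_pos: [0.5798, -0.4222, 0.09]
eef_rot: [-3.141, -0.003, -0.732]
force: [-0.5, -0.6, 0.5]
grip_width: 0.0582
grip_force: 0.0
```

>>> shift_gripper([
  [[0, 0, 0], [0, 0, 0]],
  [[0, 0, 0], [0, 0, 0]],
  [[0, 0, 0], [0, 0, 0]],
  [[0, 0, 0], [0, 0, 0]],
  [[0, 0, 0], [0, 0, 0]],
  [[0, 0, 0], [0, 0, 0]],
  [[0, 0, 0], [0, 0, 0]],
], jaw=0.02, force=20)

```text
time_s: 5.2
ee_pos: [0.5791, -0.4216, 0.0873]
eef_rot: [3.142, 0.0, -0.732]
force: [-0.0, -0.2, 0.1]
grip_width: 0.0336
grip_force: 20.0
```

>>> shift_gripper([
  [[0, 0, -0.2], [0, 0, 0]],
  [[0, 0, -0.4], [0, 0, 0]],
  [[0, 0, -0.6], [0, 0, 0]],
  [[0, 0, -0.6], [0, 0, 0]],
  [[0, 0, -0.4], [0, 0, 0]],
  [[0, 0, 0], [0, 0, 0]],
])

```text
time_s: 5.8
ee_pos: [0.5799, -0.4222, 0.2018]
eef_rot: [-3.141, -0.006, -0.732]
force: [-0.2, -0.6, -0.2]
grip_width: 0.0334
grip_force: 20.0
```

```bash
python3 d.py .637 -.184 .198
```

```text
tool delta [-0.1168 -0.2153  0.0031] rpy [-3.141 -0.006 -0.732]
```

To row units: -0.03 m is -0.6, -0.018 m is -0.36.

>>> shift_gripper([
  [[-0.2, -0.36, 0], [0, 0, 0]],
  [[-0.32, -0.6, 0], [0, 0, 0]],
  [[-0.32, -0.6, 0], [0, 0, 0]],
  [[-0.32, -0.6, 0], [0, 0, 0]],
  [[-0.32, -0.6, 0], [0, 0, 0]],
  [[-0.32, -0.6, 0], [0, 0, 0]],
  [[-0.32, -0.6, 0], [0, 0, 0]],
  [[-0.2, -0.36, 0], [0, 0, 0]],
  [[0, 0, 0], [0, 0, 0]],
  [[0, 0, 0], [0, 0, 0]],
])

```text
time_s: 6.8
ee_pos: [0.637, -0.1835, 0.1967]
eef_rot: [3.141, 0.001, -0.732]
force: [0.2, -1.1, 0.1]
grip_width: 0.0331
grip_force: 20.0
```

>>> shift_gripper([
  [[0, 0, 0.4], [0, 0, 0]],
  [[0, 0, 0.4], [0, 0, 0]],
  [[0, 0, 0], [0, 0, 0]],
])

```text
time_s: 7.1
ee_pos: [0.6357, -0.1844, 0.1542]
eef_rot: [3.139, 0.005, -0.734]
force: [-0.4, 0.1, -0.8]
grip_width: 0.0332
grip_force: 20.0
```

```bash
python3 d.py .637 -.184 .165; python3 -c "
from h import *
s=save('side','pics/s2.png');k=save('scene','pics/k2.png')
a=cv2.resize(s['pixels'][90:290,260:460],(600,600),interpolation=2)
b=cv2.resize(k['pixels'][155:315,200:360],(600,600),interpolation=2)
cv2.imwrite('pics/sk2.png',cv2.resize(np.hstack([a,b]),(800,400)))"
```

```text
tool delta [ 0.0006 -0.0011 -0.0108] rpy [ 3.139  0.005 -0.734]
```

View pics/sk2.png

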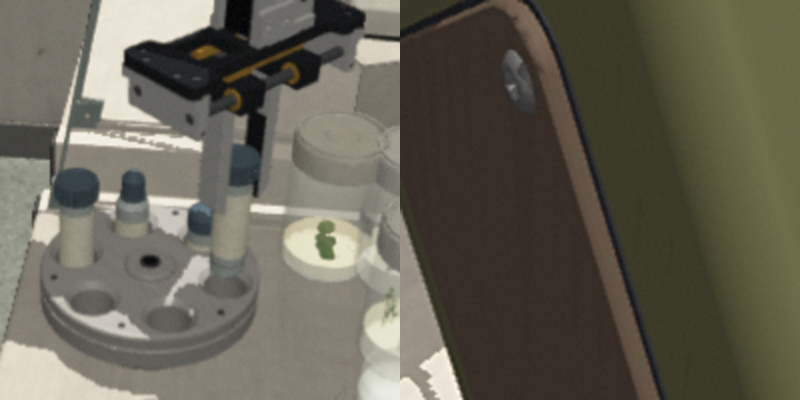

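Side half: the tube hangs upright over the right well (bottom at about (229,268), well at (228,285)). Arm hides the scene view. Lowering about 48 mm.

To row units: 0.01 m is 0.2, 0.004 m is 0.08.

```bash
python3 -c "
from h import *
s=pickle.load(open('pics/side0.png.pkl','rb'))
u,v=proj(s,(.6357,-.1844,.067));print((u-260)*2,(v-90)*2)"
```

```text
225.91069422175076 268.96307402479783
```

>>> shift_gripper([
  [[0.02, -0.02, 0.2], [0, 0, 0]],
  [[0, 0, 0.2], [0, 0, 0]],
  [[0, 0, 0.2], [0, 0, 0]],
  [[0, 0, 0.2], [0, 0, 0]],
  [[0, 0, 0.08], [0, 0, 0]],
  [[0, 0, 0], [0, 0, 0]],
  [[0, 0, 0], [0, 0, 0]],
])

```text
time_s: 7.9
ee_pos: [0.6387, -0.1834, 0.1137]
eef_rot: [-3.142, -0.0, -0.732]
force: [-0.6, 0.1, -1.7]
grip_width: 0.0337
grip_force: 20.0
```

To row units: 0.003 m is 0.06, 0.002 m is 0.04.

>>> shift_gripper([
  [[0, 0, 0.06], [0, 0, 0]],
  [[0, 0, 0.06], [0, 0, 0]],
  [[0, 0, 0.04], [0, 0, 0]],
  [[0, 0, 0], [0, 0, 0]],
  [[0, 0, 0], [0, 0, 0]],
])

```text
time_s: 8.4
ee_pos: [0.6389, -0.1835, 0.106]
eef_rot: [-3.141, -0.001, -0.732]
force: [-1.5, 0.2, 4.9]
grip_width: 0.0337
grip_force: 20.0
```

On the floor (4.9 N). Release and rise.

>>> shift_gripper([
  [[0, 0, 0], [0, 0, 0]],
  [[0, 0, 0], [0, 0, 0]],
  [[0, 0, 0], [0, 0, 0]],
  [[0, 0, 0], [0, 0, 0]],
], jaw=0.048)

```text
time_s: 8.8
ee_pos: [0.6386, -0.1833, 0.1052]
eef_rot: [3.141, 0.0, -0.732]
force: [-0.4, -1.0, 0.4]
grip_width: 0.0474
grip_force: 0.0
```

>>> shift_gripper([
  [[0, 0, -0.2], [0, 0, 0]],
  [[0, 0, -0.4], [0, 0, 0]],
  [[0, 0, -0.6], [0, 0, 0]],
  [[0, 0, -0.6], [0, 0, 0]],
  [[0, 0, 0], [0, 0, 0]],
])

```text
time_s: 9.3
ee_pos: [0.64, -0.1838, 0.2011]
eef_rot: [-3.139, -0.007, -0.732]
force: [-0.5, -0.3, 0.2]
grip_width: 0.0481
grip_force: 0.0
```

```bash
python3 d.py .5895 -.345 .2
```

```text
tool delta [0.0702 0.1537 0.0011] rpy [-3.139 -0.007 -0.732]
```

To row units: 0.03 m is 0.6, 0.0256 m is 0.512.

>>> shift_gripper([
  [[0.234, 0.512, 0], [0, 0, 0]],
  [[0.234, 0.512, 0], [0, 0, 0]],
  [[0.234, 0.512, 0], [0, 0, 0]],
  [[0.234, 0.512, 0], [0, 0, 0]],
  [[0.234, 0.512, 0], [0, 0, 0]],
  [[0.234, 0.512, 0], [0, 0, 0]],
  [[0, 0, 0], [0, 0, 0]],
  [[0, 0, 0.6], [0, 0, 0]],
  [[0, 0, 0.6], [0, 0, 0]],
  [[0, 0, 0], [0, 0, 0]],
], jaw=0.054)

```text
time_s: 10.3
ee_pos: [0.5869, -0.3429, 0.1311]
eef_rot: [3.141, 0.007, -0.732]
force: [0.3, 0.4, -0.1]
grip_width: 0.054
grip_force: 0.0
```

```bash
python3 d.py .5893 -.3453 .064; python3 -c "
from h import *
c=save('wrist','pics/w3.png');print(proj(c,(.5893,-.345,.064)))
s=save('side','pics/s3.png');a=s['pixels'][160:280,270:430]
cv2.imwrite('pics/ws3.png',np.hstack([cv2.resize(c['pixels'][200:400,200:440],(480,400)),cv2.resize(a,(320,240))[:240].repeat(1,0) if 0 else cv2.copyMakeBorder(cv2.resize(a,(320,240)),0,160,0,0,0)]))"
```

```text
tool delta [0.0039 0.0001 0.067 ] rpy [ 3.141  0.007 -0.732]
(np.float64(325.60539636839826), np.float64(253.09955709895357))
```

View pics/ws3.png

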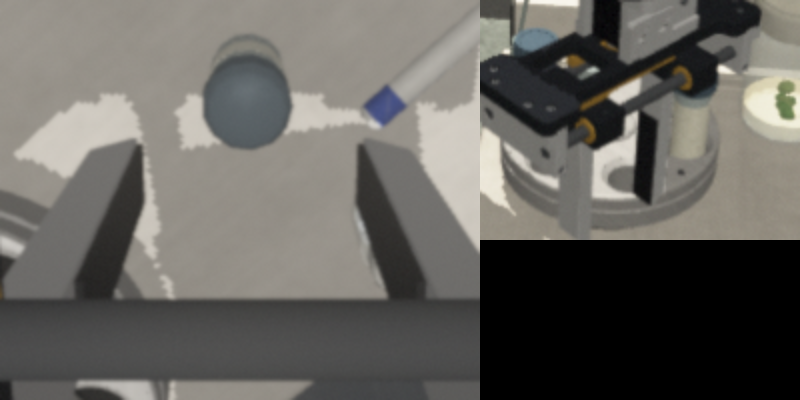

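Wrist half: the dome cap is at image (323,251), matching its predicted (325,253) and centred between the fingers. The side half shows the tall tube upright in its well.

To row units: 0.02 m is 0.4, 0.006 m is 0.12.

>>> shift_gripper([
  [[0.04, 0, 0.4], [0, 0, 0]],
  [[0.02, 0, 0.4], [0, 0, 0]],
  [[0, 0, 0.4], [0, 0, 0]],
  [[0, 0, 0.12], [0, 0, 0]],
  [[0, 0, 0], [0, 0, 0]],
  [[0, 0, 0], [0, 0, 0]],
])

```text
time_s: 11.0
ee_pos: [0.5911, -0.3468, 0.0714]
eef_rot: [-3.141, -0.002, -0.732]
force: [0.6, -0.4, 0.2]
grip_width: 0.0542
grip_force: 0.0
```

>>> shift_gripper([
  [[0, 0, 0], [0, 0, 0]],
  [[0, 0, 0], [0, 0, 0]],
  [[0, 0, 0], [0, 0, 0]],
  [[0, 0, 0], [0, 0, 0]],
  [[0, 0, 0], [0, 0, 0]],
  [[0, 0, 0], [0, 0, 0]],
  [[0, 0, 0], [0, 0, 0]],
], jaw=0.015, force=20)

```text
time_s: 11.7
ee_pos: [0.5905, -0.3466, 0.0698]
eef_rot: [-3.142, -0.001, -0.732]
force: [0.6, -0.2, 3.0]
grip_width: 0.029
grip_force: 20.0
```

>>> shift_gripper([
  [[0, 0, -0.2], [0, 0, 0]],
  [[0, 0, -0.4], [0, 0, 0]],
  [[0, 0, -0.6], [0, 0, 0]],
  [[0, 0, -0.6], [0, 0, 0]],
  [[0, 0, -0.4], [0, 0, 0]],
  [[0, 0, 0], [0, 0, 0]],
])

```text
time_s: 12.3
ee_pos: [0.5912, -0.3471, 0.1831]
eef_rot: [-3.141, -0.005, -0.732]
force: [-0.2, -0.0, -0.1]
grip_width: 0.0289
grip_force: 20.0
```

```bash
python3 d.py .5352 -.2177 .17
```

```text
tool delta [-0.1282 -0.0588  0.0125] rpy [-3.141 -0.005 -0.732]
```

To row units: -0.024 m is -0.48, 0.02 m is 0.4.

>>> shift_gripper([
  [[-0.3, -0.14, 0], [0, 0, 0]],
  [[-0.48, -0.224, 0], [0, 0, 0]],
  [[-0.48, -0.224, 0], [0, 0, 0]],
  [[-0.48, -0.224, 0], [0, 0, 0]],
  [[-0.48, -0.224, 0], [0, 0, 0]],
  [[-0.314, -0.14, 0], [0, 0, 0]],
  [[0, 0, 0], [0, 0, 0]],
  [[0, 0, 0.4], [0, 0, 0]],
  [[0, 0, 0.4], [0, 0, 0]],
  [[0, 0, 0], [0, 0, 0]],
])

```text
time_s: 13.3
ee_pos: [0.5344, -0.2182, 0.1363]
eef_rot: [3.14, 0.005, -0.733]
force: [-0.2, 0.7, 0.9]
grip_width: 0.0287
grip_force: 20.0
```

```bash
python3 d.py .5362 -.2187 .0888; python3 -c "
from h import *
s=save('side','pics/s4.png');k=save('scene','pics/k4.png')
o=(260,110)
a=cv2.resize(s['pixels'][110:290,260:440],(800,800),interpolation=2)[200:800]
cv2.imwrite('pics/s4c.png',a)
u,v=proj(s,(.535,-.2175,.0732));print((u-260)*800/180,(v-110)*800/180-200)"
```

```text
tool delta [ 0.0019 -0.0009  0.0475] rpy [ 3.14   0.005 -0.733]
206.74729117436678 330.4102352124196
```

View pics/s4c.png

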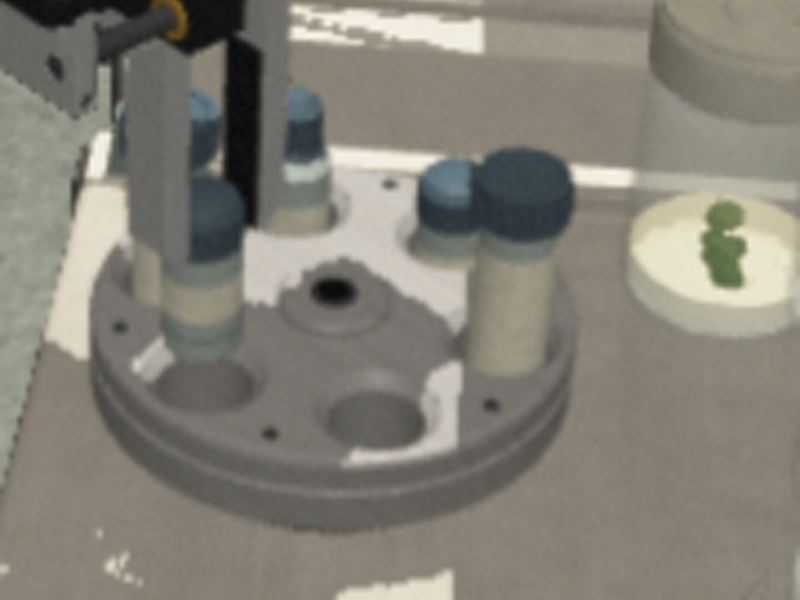

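The dome tube is upright over the left well, bottom centre at about (203,331) against a predicted (207,330). The tall tube is seated at (510,360). Lowering.

To row units: 0.01 m is 0.2, 0.006 m is 0.12.

>>> shift_gripper([
  [[0.02, 0, 0.2], [0, 0, 0]],
  [[0.01, 0, 0.2], [0, 0, 0]],
  [[0, 0, 0.2], [0, 0, 0]],
  [[0, 0, 0.12], [0, 0, 0]],
  [[0, 0, 0], [0, 0, 0]],
  [[0, 0, 0], [0, 0, 0]],
])

```text
time_s: 14.0
ee_pos: [0.5367, -0.2192, 0.1035]
eef_rot: [-3.142, -0.0, -0.732]
force: [-0.6, 0.5, -0.5]
grip_width: 0.0286
grip_force: 20.0
```

To row units: 0.005 m is 0.1, 0.004 m is 0.08.

>>> shift_gripper([
  [[0, 0, 0.1], [0, 0, 0]],
  [[0, 0, 0.08], [0, 0, 0]],
  [[0, 0, 0.06], [0, 0, 0]],
  [[0, 0, 0.06], [0, 0, 0]],
  [[0, 0, 0], [0, 0, 0]],
  [[0, 0, 0], [0, 0, 0]],
])

```text
time_s: 14.6
ee_pos: [0.5368, -0.2191, 0.0887]
eef_rot: [-3.141, -0.001, -0.732]
force: [0.3, 1.5, 2.9]
grip_width: 0.0285
grip_force: 20.0
```

>>> shift_gripper([
  [[0, 0, 0], [0, 0, 0]],
  [[0, 0, 0], [0, 0, 0]],
  [[0, 0, 0], [0, 0, 0]],
  [[0, 0, 0], [0, 0, 0]],
], jaw=0.044)

```text
time_s: 15.0
ee_pos: [0.5365, -0.2191, 0.0883]
eef_rot: [3.141, 0.0, -0.732]
force: [0.2, 0.6, -0.4]
grip_width: 0.0439
grip_force: 0.0
```

>>> shift_gripper([
  [[0, 0, -0.2], [0, 0, 0]],
  [[0, 0, -0.4], [0, 0, 0]],
  [[0, 0, -0.8], [0, 0, 0]],
  [[0, 0, -0.8], [0, 0, 0]],
  [[0, 0, 0], [0, 0, 0]],
])

```text
time_s: 15.5
ee_pos: [0.5383, -0.2199, 0.2049]
eef_rot: [-3.139, -0.009, -0.732]
force: [0.0, -0.1, -0.5]
grip_width: 0.0439
grip_force: 0.0
```

```bash
python3 d.py .503 -.411 .2
```

```text
tool delta [0.1015 0.1657 0.0053] rpy [-3.139 -0.009 -0.732]
```

To row units: 0.033 m is 0.66, 0.02 m is 0.4.

>>> shift_gripper([
  [[0.4, 0.66, 0], [0, 0, 0]],
  [[0.4, 0.66, 0], [0, 0, 0]],
  [[0.4, 0.66, 0], [0, 0, 0]],
  [[0.4, 0.66, 0], [0, 0, 0]],
  [[0.4, 0.66, 0], [0, 0, 0]],
  [[0, 0, 0], [0, 0, 0]],
], jaw=0.05)

```text
time_s: 16.1
ee_pos: [0.499, -0.4124, 0.198]
eef_rot: [3.141, 0.0, -0.736]
force: [0.0, 0.6, -0.8]
grip_width: 0.0498
grip_force: 0.0
```

>>> shift_gripper([
  [[0, 0, 0], [0, 0, -0.0828]],
  [[0, 0, 0], [0, 0, -0.0828]],
  [[0, 0, 0], [0, 0, -0.0828]],
  [[0, 0, 0], [0, 0, -0.0828]],
  [[0, 0, 0], [0, 0, -0.0828]],
  [[0, 0, 0], [0, 0, -0.0828]],
  [[0, 0, 0], [0, 0, -0.0828]],
  [[0, 0, 0], [0, 0, -0.0828]],
  [[0, 0, 0], [0, 0, 0]],
])

```text
time_s: 17.0
ee_pos: [0.5008, -0.408, 0.1985]
eef_rot: [-3.141, 0.0, 0.31]
force: [0.3, 0.3, -0.2]
grip_width: 0.0501
grip_force: 0.0
```

```bash
python3 d.py .503 -.411 .060; python3 -c "
from h import *
c=save('wrist','pics/w5.png');print(proj(c,(.503,-.411,.086)));cv2.imwrite('pics/w5c.png',c['pixels'][180:380,160:480].repeat(2,0).repeat(2,1))"
```

```text
tool delta [0.0011 0.0035 0.1385] rpy [-3.141  0.     0.31 ]
(np.float64(331.042425325613), np.float64(241.3591730701051))
```

View pics/w5c.png

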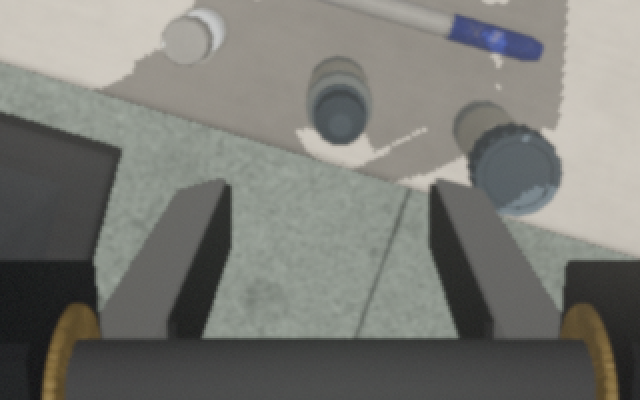

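The spout cap is at image (331,241), exactly as predicted. Descending to grip the body below the shoulder.

To row units: 0.03 m is 0.6, 0.0035 m is 0.07.

>>> shift_gripper([
  [[0.02, 0.07, 0.6], [0, 0, 0]],
  [[0, 0, 0.6], [0, 0, 0]],
  [[0, 0, 0.6], [0, 0, 0]],
  [[0, 0, 0.6], [0, 0, 0]],
  [[0, 0, 0.3], [0, 0, 0]],
  [[0, 0, 0], [0, 0, 0]],
  [[0, 0, 0], [0, 0, 0]],
])

```text
time_s: 17.75
ee_pos: [0.5032, -0.412, 0.0647]
eef_rot: [3.14, -0.001, 0.307]
force: [0.2, -0.6, -0.2]
grip_width: 0.0499
grip_force: 0.0
```

>>> shift_gripper([
  [[0, 0, 0], [0, 0, 0]],
  [[0, 0, 0], [0, 0, 0]],
  [[0, 0, 0], [0, 0, 0]],
  [[0, 0, 0], [0, 0, 0]],
  [[0, 0, 0], [0, 0, 0]],
  [[0, 0, 0], [0, 0, 0]],
  [[0, 0, 0], [0, 0, 0]],
], jaw=0.01, force=20)

```text
time_s: 18.45
ee_pos: [0.5029, -0.4118, 0.0642]
eef_rot: [3.141, -0.001, 0.308]
force: [-0.1, 2.3, 5.5]
grip_width: 0.0261
grip_force: 20.0
```

```bash
python3 d.py .503 -.411 .060
```

```text
tool delta [ 0.0003 -0.0008  0.0042] rpy [ 3.141e+00 -1.000e-03  3.080e-01]
```

To row units: -0.03 m is -0.6, -0.02 m is -0.4.

>>> shift_gripper([
  [[0, 0, -0.2], [0, 0, 0]],
  [[0, 0, -0.4], [0, 0, 0]],
  [[0, 0, -0.6], [0, 0, 0]],
  [[0, 0, -0.6], [0, 0, 0]],
  [[0, 0, -0.4], [0, 0, 0]],
  [[0, 0, 0], [0, 0, 0]],
])

```text
time_s: 19.05
ee_pos: [0.5034, -0.4124, 0.1771]
eef_rot: [3.137, -0.003, 0.308]
force: [0.4, -0.1, -0.6]
grip_width: 0.0261
grip_force: 20.0
```

```bash
python3 d.py .5959 -.2304 .17
```

```text
tool delta [ 0.1433 -0.1455  0.0068] rpy [ 3.137e+00 -3.000e-03  3.080e-01]
```

To row units: -0.0235 m is -0.47, 0.023 m is 0.46.

>>> shift_gripper([
  [[0.28, -0.28, 0], [0, 0, 0]],
  [[0.46, -0.47, 0], [0, 0, 0]],
  [[0.46, -0.47, 0], [0, 0, 0]],
  [[0.46, -0.47, 0], [0, 0, 0]],
  [[0.46, -0.47, 0], [0, 0, 0]],
  [[0.46, -0.47, 0], [0, 0, 0]],
  [[0.28, -0.28, 0], [0, 0, 0]],
  [[0, 0, 0], [0, 0, 0]],
  [[0, 0, 0.4], [0, 0, 0]],
  [[0, 0, 0.4], [0, 0, 0]],
])

```text
time_s: 20.05
ee_pos: [0.5945, -0.2295, 0.1322]
eef_rot: [-3.141, 0.0, 0.308]
force: [0.4, -0.9, -0.7]
grip_width: 0.0269
grip_force: 20.0
```

>>> shift_gripper([
  [[0, 0, 0], [0, 0, 0]],
  [[0, 0, 0], [0, 0, 0]],
])

```text
time_s: 20.25
ee_pos: [0.5946, -0.2299, 0.1332]
eef_rot: [-3.141, 0.001, 0.307]
force: [-0.1, 0.2, 0.5]
grip_width: 0.0264
grip_force: 20.0
```

```bash
python3 d.py .5959 -.2304 .0832; python3 -c "
from h import *
s=save('side','pics/s6.png')
a=cv2.resize(s['pixels'][110:290,260:440],(800,800),interpolation=2)[200:800]
cv2.imwrite('pics/s6c.png',a)
u,v=proj(s,(.5959,-.2304,.0685));print((u-260)*800/180,(v-110)*800/180-200)"
```

```text
tool delta [0.0011 0.001  0.05  ] rpy [-3.141e+00  1.000e-03  3.070e-01]
381.26178498603826 378.5483158817359
```

View pics/s6c.png

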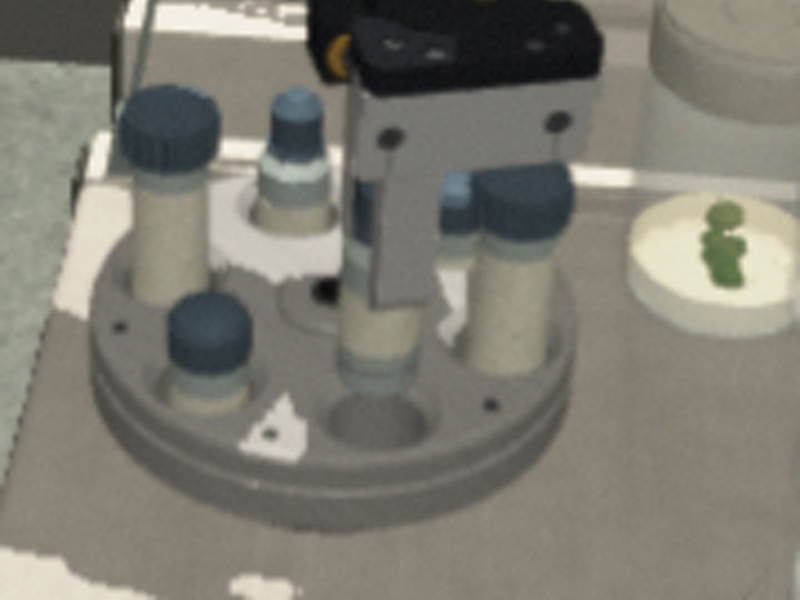

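The spout tube is upright over the middle well (bottom centre about (377,369)), with the dome and tall tubes seated. The gripper body should clear the tall cap, so I'll lower in two stages and watch the force.

To row units: 0.01 m is 0.2, 0.005 m is 0.1.

>>> shift_gripper([
  [[0.03, 0.03, 0.2], [0, 0, 0]],
  [[0, 0, 0.2], [0, 0, 0]],
  [[0, 0, 0.2], [0, 0, 0]],
  [[0, 0, 0.1], [0, 0, 0]],
  [[0, 0, 0], [0, 0, 0]],
  [[0, 0, 0], [0, 0, 0]],
])

```text
time_s: 20.9
ee_pos: [0.5969, -0.2308, 0.0986]
eef_rot: [3.141, -0.0, 0.308]
force: [-0.3, -0.5, 0.0]
grip_width: 0.0264
grip_force: 20.0
```

To row units: 0.004 m is 0.08, 0.003 m is 0.06.

>>> shift_gripper([
  [[0, 0, 0.08], [0, 0, 0]],
  [[0, 0, 0.08], [0, 0, 0]],
  [[0, 0, 0.06], [0, 0, 0]],
  [[0, 0, 0.06], [0, 0, 0]],
  [[0, 0, 0.02], [0, 0, 0]],
  [[0, 0, 0], [0, 0, 0]],
  [[0, 0, 0], [0, 0, 0]],
])

```text
time_s: 21.6
ee_pos: [0.5968, -0.2307, 0.0835]
eef_rot: [3.141, -0.0, 0.308]
force: [-0.2, -0.1, 0.1]
grip_width: 0.0262
grip_force: 20.0
```

To row units: 0.001 m is 0.02.

>>> shift_gripper([
  [[0, 0, 0.02], [0, 0, 0]],
  [[0, 0, 0], [0, 0, 0]],
])

```text
time_s: 21.8
ee_pos: [0.5971, -0.2307, 0.0832]
eef_rot: [3.141, -0.001, 0.308]
force: [-1.3, 1.2, 4.9]
grip_width: 0.0262
grip_force: 20.0
```

>>> shift_gripper([
  [[0, 0, 0], [0, 0, 0]],
  [[0, 0, 0], [0, 0, 0]],
  [[0, 0, 0], [0, 0, 0]],
  [[0, 0, 0], [0, 0, 0]],
], jaw=0.042)

```text
time_s: 22.2
ee_pos: [0.5967, -0.2307, 0.0823]
eef_rot: [-3.142, 0.0, 0.308]
force: [0.4, 0.3, -0.6]
grip_width: 0.0419
grip_force: 0.0
```

>>> shift_gripper([
  [[0, 0, -0.2], [0, 0, 0]],
  [[0, 0, -0.4], [0, 0, 0]],
  [[0, 0, -0.8], [0, 0, 0]],
  [[0, 0, -0.8], [0, 0, 0]],
  [[0, 0, 0], [0, 0, 0]],
])

```text
time_s: 22.7
ee_pos: [0.5985, -0.2314, 0.1994]
eef_rot: [3.135, -0.007, 0.308]
force: [0.4, 0.1, 0.4]
grip_width: 0.0419
grip_force: 0.0
```

>>> shift_gripper([
  [[-0.2, 0.8, 0], [0, 0, 0]],
  [[-0.2, 0.8, 0], [0, 0, 0]],
  [[-0.2, 0.8, 0], [0, 0, 0]],
  [[-0.2, 0.8, 0], [0, 0, 0]],
  [[-0.2, 0.8, 0], [0, 0, 0]],
  [[-0.2, 0.8, 0], [0, 0, 0]],
  [[0, 0, 0], [0, 0, 0]],
  [[0, 0, 0], [0, 0, 0]],
])

```text
time_s: 23.5
ee_pos: [0.6119, -0.478, 0.1913]
eef_rot: [-3.14, 0.001, 0.307]
force: [0.5, -0.5, 0.6]
grip_width: 0.0416
grip_force: 0.0
```

```bash
python3 -c "
from h import *
s=save('side','pics/s7.png');k=save('scene','pics/k7.png')
cv2.imwrite('pics/sk7.png',np.hstack([cv2.resize(s['pixels'][150:420,220:440],(440,540),interpolation=2),cv2.resize(k['pixels'][160:330,200:320],(360,540),interpolation=2)]))"
```

View pics/sk7.png

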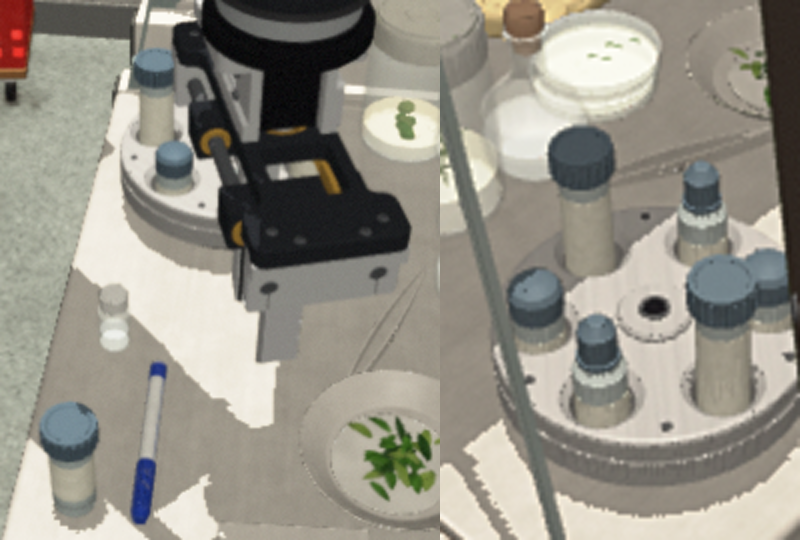

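All six tubes stand seated with each twin across the hub (right half: tall (582,200)/(722,340), spout (702,215)/(598,370), dome (768,290)/(536,310)). The odd tube and the vial are untouched and the gripper is clear.

```bash
python3 -c "
from station import ctrl, camrig, job, telemetry
print(job.hand_in())"
```

```text
the job is handed in; nothing more can be done
None
```

The rotor is balanced and the job is handed in at about 23.5 s: each bench tube stands seated in the well across the hub from its twin, the odd tube and vial weren't touched, and the hand-in printed no verdict.

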